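Set the test cell's cap a quarter turn off its seat and hold it

TASK

The round knurled cap on the test cell has only been started on its thread. Screw it down clockwise until it bottoms out, then back it off a quarter turn, and finish with the gripper still holding the cap there, steady. Leave the bottle, the hex keys and the torch where they are.

Things in the scene. Friction and masses are not known exactly. Their poses are not given: they have to be found in the camera images.
- cell: Test cell, bolted down: square aluminium base plate 100 x 100 x 12 mm, on it a steel column 40 mm in diameter (64 mm flange up to 22 mm height); its flat top, the cap's seat, is 88 mm above the bench. Origin: centre of the plate's underside, z up along the cap's axis. A brass side pipe leaves along the cell's -x at 45 mm height, to 50 mm from the axis. It stands left or right, heading varies.
- cap (a joint): Turn of the cap in rad about its vertical axis: 0 = bottomed out on the seat (hard stop; fingers may then slip round the cap), growing as it is unscrewed, counter-clockwise from above, at most 4.8. Starts between 2.4 and 4.0. Dry drag 0.10 N m; it stays where left. Right-hand thread: each rad of unscrewing lifts the cap 0.8 mm.
- cap_grip (a point): Point on the cap's axis at half its height, turning with it; 106 mm above the bench when bottomed out. The cap is a dark steel cylinder 44 mm in diameter, 36 mm tall, knurled, on top of the cell; grip it across at any heading. A narrow bright rib on its top runs from centre to rim along this point's -x; bottomed out, it points the same way as the cell's brass pipe.
- plugged_port: The neighbouring port, fixed, not part of the job: same base plate and column, but 70 mm tall and closed with a plain hexagonal plug 32 mm across corners and 16 mm tall (top 86 mm above the bench). It stands on the other side from the cell. Origin: centre of the plate's underside.
- bottle: Bystander: upright white plastic squeeze bottle with a black nozzle, 48 mm in diameter, 148 mm tall, loose. Origin: centre of its underside.
- hex_keys: Bystander: set of hex keys in a red holder lying flat, about 110 x 22 mm, 20 mm tall, loose. Origin: under the middle of the red holder; the keys point along its +x.
- torch: Bystander: black hand torch lying flat, 105 mm long along its x, 32 mm thick, loose. Origin: under its middle.
There are look-alikes about, which are no part of the job. What is shaped like the cell but pink is not meant.

How it is judged:
By the outcome, as a careful person would: the job done as asked, in the order asked, and still so for the second after the job is handed in, while the arm keeps its last pose, push and grip.
It also fails if it takes over 64 s, if anything falls off the work surface, if the arm or the gripper's body presses on something with over 40 N, if the wrist force passes 120 N, or if a joint passes its speed limit or range.

ROBOT

A 6-joint arm with a two-finger parallel gripper is mounted at the origin on the work surface. World frame = base frame: x ahead of the robot, y to its left, z up, the work surface at z = 0. Lengths are in m, angles in rad, forces in N, time in s.
With the tool pointing down it reaches from about 0.35 to 0.95 m from the base axis. Payload 17.4 kg.
Tool frame: the origin (TCP) lies midway between the tips of the shut fingers; the grasp point (between the pads) lies arm.tcp_to_grasp behind it (arm.tcp_to_grasp is the distance from the TCP to the grasp point, in m); z points along the fingers, y is the direction in which the jaws open and shut (so a half turn about z gives the same grasp; the last joint's range is limited). The gripper opens to 93 mm and grips with 3 to 60 N. Pads are 15 mm wide; open, the fingers measure 128 mm over their backs; the gripper's body (75 mm by 188 mm) begins 65 mm behind the grasp point.
Start: joints at [1.134, 0.116, 1.442, -0, 1.584, -0.038], TCP at [0.262, 0.622, 0.219] pointing down, gripper open.
Joint ranges: [-2.83, 2.83], [-0.83, 2.19], [0.07, 2.5], [-1.14, 4.28], [0.01, 3], [-2.97, 2.97]. Speed limits (rad/s): [1.89, 1.89, 2.22, 3.14, 3.14, 3.14].

INTERFACE

Orientations are given as a rotation vector (axis times angle).
In Python, from workcell import sensors, read_camera, camera_params, workorder, arm gives the robot as it stands.
- The arm moves only by the tool apply_moves, never from a script. Its arguments are lists of equal length, an entry for each row: "xyz": the shift along the tool's x, y, z in m, a list of three; "turn": the turn, a rotation vector about the tool's x, y, z in rad, a list of three; "claw": the closure, from 0 (fully open) to 1 (shut). In form: {"xyz": [[tx, ty, tz], ...], "turn": [[ax, ay, az], ...], "claw": [claw, ...]}. A call has 1 to 12 rows; each row shifts and turns the pose as measured when the row begins, along the tool's axes as they then stand; what a row does not reach is not made up. A row lasts 1/8 s, in which the tool goes at most 62.5 mm and 10.7 degrees, less where a joint would pass 70% of its speed; a pose out of reach is approached as far as the arm can. A call with a gripper value outside its range is refused whole. The fingers move at their own pace and stop on an object; "newtons" is the grip in N (left out, the last holds). Time passes only in rows, so rows that do not move let the fingers close. It gives the time, the measured TCP pose, the force and the opening at its end, in the units of the state.
- sensors.get_state(): the state, without advancing time (a new reading comes with each control period).
- read_camera(name): name is "side" or "top" or "wrist"; returns (picture, depth): 384x512x3 uint8, red, green, blue; 384x512 float32, m along the optical axis (not along the pixel's ray), 0 where there is no reading.
- camera_params(name): a dict with "vfov" (degrees; the focal length in pixels is half the picture's height over the tangent of half this angle, whatever the lens; pixels are square), "cx", "cy" (the principal point, pixels), "distortion" ([k1, k2, p1, p2, k3] as OpenCV has them; the pictures are not rectified), "rvec" (rotation vector, rad) and "tvec" (3), from world to camera coordinates, as OpenCV has them; the wrist camera has in their place "hand_eye" (4x4, takes a point from camera to tool coordinates, whose origin is the TCP and whose axes are the flange's). Camera axes: x right, y down, z forward; pixel columns grow to the right and rows downward; lengths in m; the calibration is good to about 2 mm. A picture is of the moment at which its call begins: read the wrist's pose just before it. camera_params takes no time and is no camera call.
- workorder.finish_job(): hands the job in, once; it reports no verdict.
The state is a dict: "t": time; "q": joint angles; "joint_vel": joint speeds; "joint_torque": joint torques, N m; "ee_pos": TCP position; "tool_rot": TCP orientation; "ft_force": force on the tool from outside, world axes, zero at the start; "moment": the same for the moment, N m; "gripper_width": opening from 0.0 (shut) to 1.0 (fully open).
Only numpy, scipy, OpenCV 4.12 (cv2) and the standard library are available. Lean on these libraries where they do the work, as an engineer would, in place of code of your own. Each camera call takes 0.05 s, during which the arm holds its last target. There are 200 camera calls.

## Working session

There is one attempt and no reset: what is moved stays moved. The work goes in short steps, Python scripts to look and compute and a tool call to move; the robot and the scene stay as the last step left them, time stands still between calls to the robot, and variables do not carry over. Pictures are saved under pics/ and viewed, about 8 in all and at most 12, crops included, and the job is handed in when it is done.

Besides the shell and the picture viewer there is one more tool, called after "Request:" by a JSON object that holds its "fn" and its "kwargs". apply_moves: Moves the arm, as the interface text tells. Its arguments: {"type":"object","properties":{"xyz":{"type":"array"},"turn":{"type":"array"},"claw":{"type":"array"},"newtons":{"type":"number"}},"required":["xyz","turn","claw"]}

```bash
mkdir -p pics; ls
python3 - <<'E'
from workcell import sensors, read_camera, camera_params, workorder, arm
import cv2,numpy as np
print(sensors.get_state()); print(arm.tcp_to_grasp)
for n in("top","side"):
    p,d=read_camera(n); cv2.imwrite(f"pics/{n}0.png",p[:,:,::-1]); np.savez(f"{n}0.npz",p=p,d=d); print(n,camera_params(n))
print(camera_params("wrist"))
E
```

```text
pics
{'t': 0.0, 'q': array([ 1.13424079e+00,  1.16481262e-01,  1.44222280e+00, -3.15426555e-06,
        1.58398943e+00, -3.77577727e-02]), 'joint_vel': array([ 0.00010658,  0.00072311, -0.00016624, -0.00078846,  0.00109737,
       -0.00031717]), 'joint_torque': array([ 1.23386722e-03, -7.21264744e+01, -6.22609806e+01,  7.82033103e-02,
        2.38687423e-02, -1.46884913e-04]), 'ee_pos': array([0.26201365, 0.6218698 , 0.21793473]), 'tool_rot': array([-6.22236519e-01, -3.07909363e+00,  1.68182968e-03]), 'ft_force': array([-0.1042628 , -0.18607765,  0.19585527]), 'moment': array([-0.02884511, -0.02430966, -0.01670525]), 'gripper_width': 1.0010992178559814}
0.0188
top {'vfov': 52.90114650434256, 'cx': 259.4737558692221, 'cy': 188.63492035771563, 'distortion': array([-0.02914588,  0.        ,  0.        ,  0.        ,  0.        ]), 'rvec': array([ 2.18129288, -2.12158692,  0.15660395]), 'tvec': array([-0.01499104,  0.58492759,  1.03688589])}
side {'vfov': 47.53276838545342, 'cx': 252.3051996459647, 'cy': 187.07956048757256, 'distortion': array([-0.04147251,  0.        ,  0.        ,  0.        ,  0.        ]), 'rvec': array([ 2.14646556, -0.06982443,  0.03056408]), 'tvec': array([-0.56971094,  0.08946601,  1.27574357])}
{'vfov': 62.68446669366804, 'cx': 254.38128956553246, 'cy': 194.89471998176197, 'distortion': array([-0.06081043,  0.        ,  0.        ,  0.        ,  0.        ]), 'hand_eye': array([[-2.18520110e-04, -9.66492494e-01, -2.56694783e-01,
         7.09530907e-02],
       [ 9.99998637e-01,  2.08966082e-04, -1.63806976e-03,
        -7.36178088e-05],
       [ 1.63682263e-03, -2.56694791e-01,  9.66491130e-01,
        -1.66559831e-01],
       [ 0.00000000e+00,  0.00000000e+00,  0.00000000e+00,
         1.00000000e+00]])}
```

View pics/top0.png

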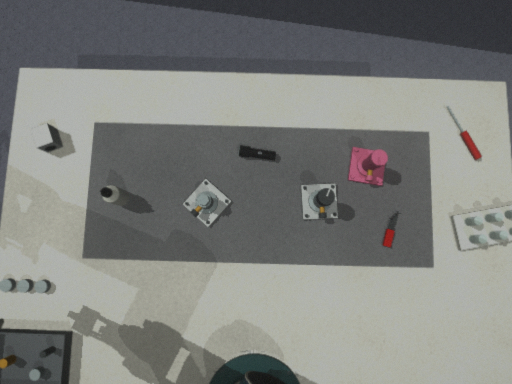

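View pics/side0.png

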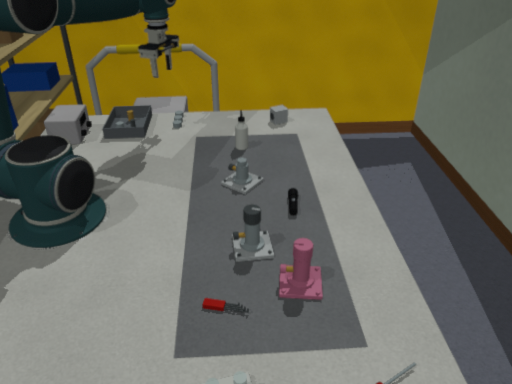

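The top view shows three candidates: a grey cell with a dark cap at (325,197), a grey shorter port with a light hex plug at (205,202), and a pink look-alike at (373,160). I choose (325,197) because it has the dark round cap with a bright rib. Next I'll measure it and check a close crop.

```bash
cat > h.py <<'E'
import numpy as np,cv2
from scipy.spatial.transform import Rotation as R
from workcell import sensors, read_camera, camera_params
def K(c):
    f=192/np.tan(np.radians(c["vfov"]/2)); return np.array([[f,0,c["cx"]],[0,f,c["cy"]],[0,0,1.]])
def ext(c,s=None):
    "camera->world R,t"
    if "hand_eye" in c:
        H=c["hand_eye"]; Rt=R.from_rotvec(s["tool_rot"]).as_matrix()
        return Rt@H[:3,:3], Rt@H[:3,3]+s["ee_pos"]
    Rm=cv2.Rodrigues(c["rvec"])[0]; return Rm.T,-Rm.T@c["tvec"]
def cloud(n,d,s=None):
    c=camera_params(n); v,u=np.mgrid[:384,:512]
    uv=np.stack([u,v],-1).reshape(-1,1,2).astype(float)
    r=cv2.undistortPoints(uv,K(c),c["distortion"]).reshape(384,512,2)
    P=np.dstack([r,np.ones((384,512))])*d[...,None]
    Rw,t=ext(c,s); return P@Rw.T+t
def onplane(n,uv,z,s=None):
    c=camera_params(n); r=cv2.undistortPoints(np.array(uv,float).reshape(-1,1,2),K(c),c["distortion"])[:,0]
    Rw,t=ext(c,s); w=np.c_[r,np.ones(len(r))]@Rw.T
    return t+w*((z-t[2])/w[:,2])[:,None]
E
python3 - <<'E'
from h import *
z=np.load("top0.npz"); P=cloud("top",z["d"]); p=z["p"]
for n,(u,v) in dict(cell=(325,197),port=(205,202)).items():
    w=P[v-30:v+30,u-30:u+30].reshape(-1,3); h=w[:,2]
    for a,b in((.003,.02),(.1,.135),(.08,.092)):
        m=(h>a)&(h<b); 
        if m.sum()>5: 
            q=w[m]; print(n,a,m.sum(),np.median(q,0).round(4),q.min(0).round(3),q.max(0).round(3), cv2.minAreaRect(q[:,:2].astype(np.float32)))
s=np.load("side0.npz")["p"]
a=cv2.resize(p[170:230,290:350],(480,480),interpolation=cv2.INTER_CUBIC)
cv2.imwrite("pics/crop1.png",a[:,:,::-1])
print(P[155,258],P[194,110],P[235,389])
E
```

```text
cell 0.003 1031 [ 0.5659 -0.1651  0.011 ] [ 0.486 -0.273  0.003] [ 0.661 -0.101  0.02 ] ((0.5737799406051636, -0.18725977838039398), (0.1721198856830597, 0.1727025955915451), 1.4006121158599854)
cell 0.1 260 [ 0.5577 -0.1678  0.1251] [ 0.537 -0.191  0.1  ] [ 0.58  -0.148  0.132] ((0.5584440231323242, -0.16950765252113342), (0.04322339594364166, 0.04278256744146347), 1.993351697921753)
port 0.003 1035 [0.5451 0.1464 0.0111] [0.463 0.071 0.003] [0.636 0.247 0.02 ] ((0.5493759512901306, 0.1590610146522522), (0.1707574874162674, 0.1722528040409088), 1.7066981792449951)
port 0.08 98 [0.5465 0.1515 0.0854] [0.531 0.137 0.08 ] [0.56  0.167 0.091] ((0.5454733371734619, 0.15168926119804382), (0.03053610399365425, 0.02726428210735321), 15.653958320617676)
[0.68578092 0.0080779  0.02027031] [0.54942307 0.38851572 0.11699035] [ 0.46667213 -0.36927693  0.01414636]
```

View pics/crop1.png

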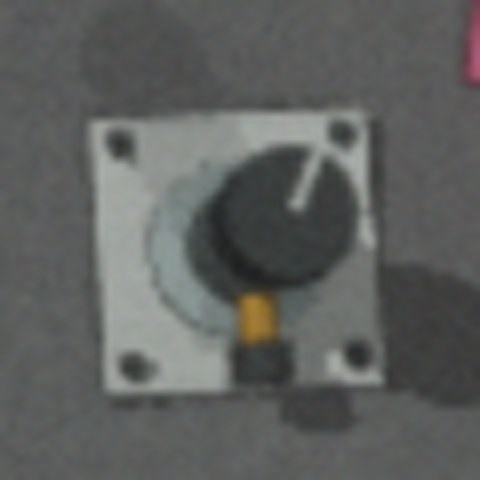

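The crop shows a grey cell with a dark cap. The rib runs from (295,208) to (322,150), and the brass pipe points down at (257,320). That puts the cap roughly 150° unscrewed, about 2.65 rad, which is within the stated start range. Keeping the current orientation, I need the shift in tool axes to a viewing pose above it.

Run:
```python
from h import *
s=sensors.get_state(); Rt=R.from_rotvec(s["tool_rot"]).as_matrix()
print(Rt.round(3)); print("to cap", (Rt.T@(np.array([.5584,-.1695,.24])-s["ee_pos"])).round(4))
z=np.load("top0.npz"); P=cloud("top",z["d"])
for u,v in((375,158),(372,156)): print(P[v,u])
```

```text
[[-0.922  0.388 -0.   ]
 [ 0.388  0.922 -0.001]
 [ 0.    -0.001 -1.   ]]
to cap [-0.5804 -0.6142 -0.0214]
[ 0.66300332 -0.29864543  0.12378207]
[ 0.66816973 -0.29087562  0.12357842]
```

Request:
{"fn": "apply_moves", "kwargs": {"xyz": [[-0.04,-0.042,-0.0015],[-0.04,-0.042,-0.0015],[-0.04,-0.042,-0.0015],[-0.04,-0.042,-0.0015],[-0.04,-0.042,-0.0015],[-0.04,-0.042,-0.0015],[-0.04,-0.042,-0.0015],[-0.04,-0.042,-0.0015],[-0.04,-0.042,-0.0015],[-0.04,-0.042,-0.0015],[-0.04,-0.042,-0.0015],[-0.04,-0.042,-0.0015]], "turn": [[0,0,0],[0,0,0],[0,0,0],[0,0,0],[0,0,0],[0,0,0],[0,0,0],[0,0,0],[0,0,0],[0,0,0],[0,0,0],[0,0,0]], "claw": [0,0,0,0,0,0,0,0,0,0,0,0]}}

```text
t: 1.6
ee_pos: [0.5128, -0.047, 0.2345]
tool_rot: [-0.613, -3.081, 0.007]
ft_force: [0.5, -0.1, 0.1]
gripper_width: 1.0
```

```bash
cat > to.py <<'E'
import sys
from h import *
s=sensors.get_state(); Rt=R.from_rotvec(s["tool_rot"]).as_matrix()
print("t",s["t"],"pos",s["ee_pos"].round(4),"q",s["q"].round(3),"f",s["ft_force"].round(1),"m",s["moment"].round(2),"w",s["gripper_width"])
yaw=np.arctan2(Rt[1,0],Rt[0,0]); print("tool x yaw",yaw.round(4),"tilt",(Rt[:,2]).round(4))
if len(sys.argv)>3: print("shift",(Rt.T@(np.array(sys.argv[1:4],float)-s["ee_pos"])).round(4))
E
python3 to.py .5584 -.1695 .24
```

```text
t 1.6 pos [ 0.5128 -0.047   0.2345] q [-0.138 -0.24   1.756 -0.005  1.626 -1.317] f [ 0.5 -0.1  0.1] m [-0.01 -0.02  0.02] w 1.000351923706229
tool x yaw 2.7488 tilt [-0.0015 -0.0045 -1.    ]
shift [-0.089  -0.0957 -0.005 ]
```

Request:
{"fn": "apply_moves", "kwargs": {"xyz": [[-0.036,-0.039,-0.002],[-0.033,-0.036,-0.002],[-0.02,-0.021,-0.001],[0,0,0]], "turn": [[0,0,0],[0,0,0],[0,0,0],[0,0,0]], "claw": [0,0,0,0]}}

```text
t: 2.1
ee_pos: [0.559, -0.1779, 0.2382]
tool_rot: [-0.62, -3.077, 0.007]
ft_force: [1.3, -0.1, -0.7]
gripper_width: 1.0
```

```bash
python3 - <<'E'
from h import *
s=sensors.get_state(); p,d=read_camera("wrist"); np.savez("w1.npz",p=p,d=d,**s)
P=cloud("wrist",d,s); h=P[...,2]
for a,b in((.118,.135),(.008,.016)):
    m=((h>a)&(h<b)&(np.hypot(P[...,0]-.56,P[...,1]+.17)<.08)).astype(np.uint8)
    n,l,st,_=cv2.connectedComponentsWithStats(m); k=1+np.argmax(st[1:,4]); q=P[l==k]
    print(len(q),np.median(q[:,2]),q.min(0),q.max(0),cv2.minEnclosingCircle(q[:,:2].astype(np.float32)),cv2.minAreaRect(q[:,:2].astype(np.float32)))
cv2.imwrite("pics/w1.png",p[:,:,::-1])
E
python3 to.py .5584 -.1695 .24
```

```text
1813 0.1265031388847171 [ 0.53767154 -0.19283     0.1181409 ] [ 0.5821845  -0.14852347  0.13094725] ((0.5600166916847229, -0.17070691287517548), 0.022551298141479492) ((0.5595182180404663, -0.17046432197093964), (0.04399324208498001, 0.04407074674963951), 18.376163482666016)
2865 0.012361966784975642 [ 0.50732587 -0.22383024  0.00812151] [ 0.61301511 -0.11768751  0.01598968] ((0.5599115490913391, -0.1708810031414032), 0.06894578784704208) ((0.5602258443832397, -0.17068082094192505), (0.09926664084196091, 0.10007448494434357), 4.236656665802002)
t 2.15 pos [ 0.5588 -0.1769  0.2383] q [-0.348 -0.08   1.609 -0.005  1.615 -1.522] f [-0.4  0.1 -0.6] m [ 0.02 -0.    0.04] w 0.9974673715877443
tool x yaw 2.7446 tilt [-0.004  -0.0036 -1.    ]
shift [ 0.0032  0.0067 -0.0017]
```

View pics/w1.png

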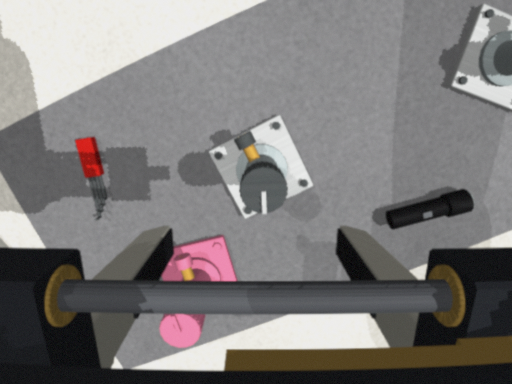

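The wrist view shows the cap top at about (263,185), with its rib from (263,190) to (264,213). The pipe goes up-left to (245,142). The torch is at right, the hex keys at left and the pink look-alike below. Next I'll compute the cap angle and the grasp shift.

```bash
python3 - <<'E'
from h import *
z=np.load("w1.npz"); s={k:z[k] for k in("ee_pos","tool_rot")}; p=z["p"]; P=cloud("wrist",z["d"],s)
g=p.min(-1).astype(float); c=np.array([.5598,-.1706])
W=onplane("wrist",np.mgrid[:512,:384].T.reshape(-1,2),.1262,s).reshape(384,512,3)
r=np.hypot(W[...,0]-c[0],W[...,1]-c[1]); m=(r<.0205)&(r>.004)&(g>130)
v=W[m][:,:2]-c; rib=np.arctan2(*v.mean(0)[::-1]); print(m.sum(),"rib",np.degrees(rib))
hsv=cv2.cvtColor(p,cv2.COLOR_RGB2HSV); b=(hsv[...,0]>10)&(hsv[...,0]<30)&(hsv[...,1]>130)&(np.hypot(P[...,0]-c[0],P[...,1]-c[1])<.06)
v=P[b][:,:2]-c; print(b.sum(),"pipe",np.degrees(np.arctan2(*v.mean(0)[::-1])),"cap",(rib-np.radians(184.2))%(2*np.pi))
E
python3 to.py .5598 -.1706 .225
python3 to.py .5598 -.1706 .09
```

```text
101 rib -20.62328728787777
7750 pipe 116.81105614804733 cap 2.7083445592478728
t 2.15 pos [ 0.5588 -0.1769  0.2383] q [-0.348 -0.08   1.609 -0.005  1.615 -1.522] f [-0.4  0.1 -0.6] m [ 0.02 -0.    0.04] w 0.9974673715877443
tool x yaw 2.7446 tilt [-0.004  -0.0036 -1.    ]
shift [0.0015 0.0063 0.0133]
t 2.15 pos [ 0.5588 -0.1769  0.2383] q [-0.348 -0.08   1.609 -0.005  1.615 -1.522] f [-0.4  0.1 -0.6] m [ 0.02 -0.    0.04] w 0.9974673715877443
tool x yaw 2.7446 tilt [-0.004  -0.0036 -1.    ]
shift [0.0012 0.007  0.1483]
```

Request:
{"fn": "apply_moves", "kwargs": {"xyz": [[0.0012,0.007,0.02],[0,0,0.0]], "turn": [[-0.005,-0.002,0],[0,0,0]], "claw": [0,0]}}

```text
t: 2.4
ee_pos: [0.5598, -0.1678, 0.2162]
tool_rot: [-0.617, -3.079, -0.002]
ft_force: [-0.3, 0.2, 0.7]
gripper_width: 1.002
```

```bash
python3 to.py .5598 -.1706 .0905
```

```text
t 2.4 pos [ 0.5598 -0.1678  0.2162] q [-3.350e-01 -8.000e-02  1.644e+00  1.000e-03  1.578e+00 -1.510e+00] f [-0.3  0.2  0.7] m [-0.02 -0.02 -0.02] w 1.0023557918270025
tool x yaw 2.7459 tilt [-6.0e-04  1.2e-03 -1.0e+00]
shift [-0.0012 -0.0027  0.1257]
```

Request:
{"fn": "apply_moves", "kwargs": {"xyz": [[-0.001,-0.0025,0.035],[0,0,0.03],[0,0,0.025],[0,0,0.015],[0,0,0]], "turn": [[0,0,0],[0,0,0],[0,0,0],[0,0,0],[0,0,0]], "claw": [0,0,0,0,0]}}

```text
t: 3.02
ee_pos: [0.5596, -0.1665, 0.1093]
tool_rot: [0.609, 3.081, 0.001]
ft_force: [0.8, -0.7, -0.4]
gripper_width: 1.002
```

```bash
python3 to.py .5598 -.1706 .0905
```

```text
t 3.025 pos [ 0.5596 -0.1665  0.1093] q [-3.330e-01 -3.200e-02  1.773e+00  1.000e-03  1.399e+00 -1.514e+00] f [ 0.8 -0.7 -0.4] m [-0.01  0.03  0.02] w 1.0019189968871822
tool x yaw 2.751 tilt [ 1.5e-03  6.0e-04 -1.0e+00]
shift [-0.0017 -0.0037  0.0188]
```

Request:
{"fn": "apply_moves", "kwargs": {"xyz": [[-0.0015,-0.0035,0.012],[0,0,0.006],[0,0,0]], "turn": [[0,0,0],[0,0,0],[0,0,0]], "claw": [0,0,0]}}

```text
t: 3.4
ee_pos: [0.5605, -0.1707, 0.0922]
tool_rot: [0.608, 3.078, 0.001]
ft_force: [0.3, 1.2, -0.4]
gripper_width: 0.998
```

```bash
python3 to.py .5598 -.1706 .0905
```

```text
t 3.4 pos [ 0.5605 -0.1707  0.0922] q [-3.400e-01 -1.700e-02  1.787e+00  1.000e-03  1.367e+00 -1.520e+00] f [ 0.3  1.2 -0.4] m [-0.06 -0.02 -0.02] w 0.9976300933167443
tool x yaw 2.7513 tilt [ 4.1e-03 -3.0e-04 -1.0e+00]
shift [ 0.0007 -0.0002  0.0017]
```

Request:
{"fn": "apply_moves", "kwargs": {"xyz": [[0,0,0.001],[0,0,0],[0,0,0],[0,0,0],[0,0,0],[0,0,0]], "turn": [[0,0,0],[0,0,0],[0,0,0],[0,0,0],[0,0,0],[0,0,0]], "claw": [1,1,1,1,1,1], "newtons": 30}}

```text
t: 4.15
ee_pos: [0.561, -0.1707, 0.0923]
tool_rot: [0.608, 3.077, 0.001]
ft_force: [1.1, 2.1, 0.1]
gripper_width: 0.468
```

```bash
python3 to.py .5598 -.1706 .0905
```

```text
t 4.15 pos [ 0.561  -0.1707  0.0923] q [-3.400e-01 -1.700e-02  1.787e+00  1.000e-03  1.366e+00 -1.520e+00] f [1.1 2.1 0.1] m [ 0.28 -0.06  0.  ] w 0.4683622255219646
tool x yaw 2.7512 tilt [ 5.6e-03 -5.0e-04 -1.0e+00]
shift [ 0.0012 -0.0004  0.0018]
```

Gripped: the opening is 43.6 mm against a 44 mm cap. I'll start turning clockwise, which is positive about the tool's z, and follow the thread down.

Request:
{"fn": "apply_moves", "kwargs": {"xyz": [[0,0,0.0002],[0,0,0.0002],[0,0,0.0002],[0,0,0.0002],[0,0,0.0002],[0,0,0.0002]], "turn": [[0,0,0.15],[0,0,0.15],[0,0,0.15],[0,0,0.15],[0,0,0.15],[0,0,0.15]], "claw": [1,1,1,1,1,1]}}

```text
t: 4.9
ee_pos: [0.5607, -0.171, 0.0915]
tool_rot: [1.92, 2.481, 0.002]
ft_force: [0.3, 0.7, 0.6]
gripper_width: 0.468
```

```bash
python3 to.py .5598 -.1706 .0905
```

```text
t 4.9 pos [ 0.5607 -0.171   0.0915] q [-0.34  -0.016  1.788 -0.     1.365 -0.593] f [0.3 0.7 0.6] m [-0.06  0.34  0.12] w 0.4680771837683948
tool x yaw 1.8243 tilt [ 0.0046 -0.0016 -1.    ]
shift [ 0.0006 -0.0008  0.001 ]
```

Request:
{"fn": "apply_moves", "kwargs": {"xyz": [[0,0,0.0002],[0,0,0.0002],[0,0,0.0002],[0,0,0.0002],[0,0,0.0002],[0,0,0.0002],[0,0,0.0002],[0,0,0.0002],[0,0,0.0002],[0,0,0.0001]], "turn": [[0,0,0.15],[0,0,0.15],[0,0,0.15],[0,0,0.15],[0,0,0.15],[0,0,0.15],[0,0,0.15],[0,0,0.15],[0,0,0.15],[0,0,0.1]], "claw": [1,1,1,1,1,1,1,1,1,1]}}

```text
t: 6.15
ee_pos: [0.56, -0.1707, 0.0903]
tool_rot: [3.098, 0.509, 0.003]
ft_force: [0.4, 0.4, 0.7]
gripper_width: 0.47
```

```bash
python3 to.py .5598 -.1706 .0885
```

```text
t 6.15 pos [ 0.56   -0.1707  0.0903] q [-3.390e-01 -1.600e-02  1.789e+00 -1.000e-03  1.365e+00  9.060e-01] f [0.4 0.4 0.7] m [0.1  0.31 0.11] w 0.4700434584354567
tool x yaw 0.3257 tilt [ 0.0024 -0.0016 -1.    ]
shift [-0.0002 -0.0002  0.0018]
```

Turned 2.43 rad of the expected 2.71, and the moment is still just drag. I'll go in smaller steps to feel for the stop.

Request:
{"fn": "apply_moves", "kwargs": {"xyz": [[0,0,0.0001],[0,0,0.0001],[0,0,0]], "turn": [[0,0,0.08],[0,0,0.08],[0,0,0.04]], "claw": [1,1,1]}}

```text
t: 6.52
ee_pos: [0.56, -0.1706, 0.0901]
tool_rot: [3.135, 0.185, 0.003]
ft_force: [1.0, -1.0, 0.1]
gripper_width: 0.468
```

```bash
python3 to.py
```

```text
t 6.525 pos [ 0.56   -0.1706  0.0901] q [-3.390e-01 -1.500e-02  1.789e+00 -1.000e-03  1.365e+00  1.114e+00] f [ 1.  -1.   0.1] m [0.11 0.17 0.09] w 0.4679337708958361
tool x yaw 0.1181 tilt [ 0.0021 -0.0015 -1.    ]
```

Request:
{"fn": "apply_moves", "kwargs": {"xyz": [[0,0,0],[0,0,0]], "turn": [[0,0,0.04],[0,0,0.04]], "claw": [1,1]}}

```text
t: 6.78
ee_pos: [0.56, -0.1705, 0.09]
tool_rot: [3.14, 0.056, 0.003]
ft_force: [1.0, -0.1, 0.0]
gripper_width: 0.47
```

```bash
python3 to.py
```

```text
t 6.775 pos [ 0.56   -0.1705  0.09  ] q [-3.390e-01 -1.500e-02  1.789e+00 -1.000e-03  1.365e+00  1.197e+00] f [ 1.  -0.1  0. ] m [0.1  0.15 0.17] w 0.47030267201604814
tool x yaw 0.0356 tilt [ 0.0019 -0.0015 -1.    ]
```

Request:
{"fn": "apply_moves", "kwargs": {"xyz": [[0,0,0],[0,0,0]], "turn": [[0,0,0.03],[0,0,0.03]], "claw": [1,1]}}

```text
t: 7.02
ee_pos: [0.5594, -0.1705, 0.0901]
tool_rot: [3.14, -0.04, 0.001]
ft_force: [-3.7, 1.2, 3.6]
gripper_width: 0.472
```

```bash
python3 to.py
```

```text
t 7.025 pos [ 0.5594 -0.1705  0.0901] q [-3.390e-01 -1.500e-02  1.789e+00 -1.000e-03  1.367e+00  1.258e+00] f [-3.7  1.2  3.6] m [0.16 0.92 0.71] w 0.4720699187695343
tool x yaw -0.0258 tilt [ 3.0e-04 -1.6e-03 -1.0e+00]
```

Request:
{"fn": "apply_moves", "kwargs": {"xyz": [[0,0,0]], "turn": [[0,0,0.03]], "claw": [1]}}

```text
t: 7.15
ee_pos: [0.559, -0.1705, 0.0901]
tool_rot: [3.139, -0.089, -0.001]
ft_force: [-7.5, 1.2, 4.5]
gripper_width: 0.467
```

```bash
python3 to.py
python3 - <<'E'
from h import *
s=sensors.get_state(); p,d=read_camera("wrist"); np.savez("w2.npz",p=p,d=d,**s)
cv2.imwrite("pics/w2.png",cv2.resize(p[100:384,80:440],None,fx=2,fy=2,interpolation=cv2.INTER_CUBIC)[:,:,::-1])
E
```

```text
t 7.15 pos [ 0.559  -0.1705  0.0901] q [-0.339 -0.016  1.79  -0.002  1.368  1.289] f [-7.5  1.2  4.5] m [0.27 1.44 0.98] w 0.4672660437948893
tool x yaw -0.0569 tilt [-8.0e-04 -1.6e-03 -1.0e+00]
```

View pics/w2.png

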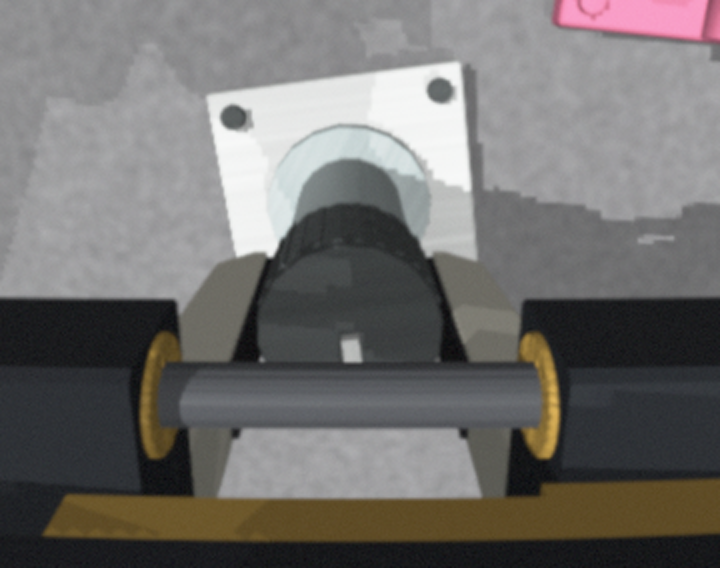

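The rib at (343–353, 337–362) points toward the robot, the same heading as the pipe. The moment has risen to about 1 N m against 0.1 N m of drag, and contact came at a tool yaw of about 0.04 rad, exactly where vision predicted. The cap is bottomed, so I'll unload in a small step and check for slip.

Request:
{"fn": "apply_moves", "kwargs": {"xyz": [[0,0,0]], "turn": [[0,0,-0.06]], "claw": [1]}}

```text
t: 7.32
ee_pos: [0.5588, -0.1705, 0.0901]
tool_rot: [3.14, 0.002, -0.002]
ft_force: [-0.4, -0.4, 1.1]
gripper_width: 0.464
```

```bash
python3 to.py .5600 -.1706 .0901
```

```text
t 7.325 pos [ 0.5588 -0.1705  0.0901] q [-0.339 -0.016  1.79  -0.002  1.368  1.231] f [-0.4 -0.4  1.1] m [-0.15  0.37 -0.12] w 0.4637730840408058
tool x yaw 0.0012 tilt [-0.001  -0.0016 -1.    ]
shift [0.0012 0.0001 0.    ]
```

Request:
{"fn": "apply_moves", "kwargs": {"xyz": [[0,0,0]], "turn": [[0,0,-0.03]], "claw": [1]}}

```text
t: 7.45
ee_pos: [0.5589, -0.1706, 0.0902]
tool_rot: [3.14, 0.05, -0.001]
ft_force: [-1.8, -0.1, 1.7]
gripper_width: 0.472
```

```bash
python3 to.py .5600 -.1706 .0901
```

```text
t 7.45 pos [ 0.5589 -0.1706  0.0902] q [-0.339 -0.016  1.79  -0.002  1.368  1.201] f [-1.8 -0.1  1.7] m [ 0.04  0.45 -0.12] w 0.47220158118315037
tool x yaw 0.0315 tilt [-9.0e-04 -1.7e-03 -1.0e+00]
shift [0.0011 0.0001 0.0001]
```

The unload came sooner than elasticity alone would give, so there was a small slip at the stop. I'll touch the stop again gently to get a slip-free zero reference.

Request:
{"fn": "apply_moves", "kwargs": {"xyz": [[0.001,0,0]], "turn": [[0,0,0.02]], "claw": [1]}}

```text
t: 7.58
ee_pos: [0.5591, -0.1705, 0.0901]
tool_rot: [3.14, 0.016, -0.005]
ft_force: [-14.4, 1.1, 6.5]
gripper_width: 0.47
```

```bash
python3 to.py .5600 -.1706 .0901
```

```text
t 7.575 pos [ 0.5591 -0.1705  0.0901] q [-0.338 -0.014  1.788 -0.002  1.37   1.223] f [-14.4   1.1   6.5] m [0.16 2.67 0.06] w 0.47046227563672366
tool x yaw 0.0102 tilt [-0.0029 -0.0015 -1.    ]
shift [ 0.0009  0.0001 -0.    ]
```

Request:
{"fn": "apply_moves", "kwargs": {"xyz": [[0,0,0]], "turn": [[0,0,0.02]], "claw": [1]}}

```text
t: 7.7
ee_pos: [0.5588, -0.1705, 0.0901]
tool_rot: [3.14, -0.019, -0.006]
ft_force: [-2.5, 0.3, 2.8]
gripper_width: 0.468
```

```bash
python3 to.py .5600 -.1706 .0901
```

```text
t 7.7 pos [ 0.5588 -0.1705  0.0901] q [-0.339 -0.014  1.788 -0.003  1.371  1.245] f [-2.5  0.3  2.8] m [0.2  0.5  0.04] w 0.4677067002283683
tool x yaw -0.0121 tilt [-0.0037 -0.0013 -1.    ]
shift [ 0.0012  0.0001 -0.    ]
```

Request:
{"fn": "apply_moves", "kwargs": {"xyz": [[0,0,0]], "turn": [[0,0,0.02]], "claw": [1]}}

```text
t: 7.82
ee_pos: [0.5588, -0.1705, 0.0901]
tool_rot: [3.14, -0.054, -0.006]
ft_force: [-2.5, 0.1, 1.6]
gripper_width: 0.469
```

```bash
python3 to.py .5600 -.1706 .0901
```

```text
t 7.825 pos [ 0.5588 -0.1705  0.0901] q [-0.339 -0.014  1.788 -0.002  1.371  1.267] f [-2.5  0.1  1.6] m [0.26 0.43 0.1 ] w 0.4687340522669032
tool x yaw -0.0341 tilt [-0.0037 -0.0012 -1.    ]
shift [0.0012 0.0001 0.    ]
```

Request:
{"fn": "apply_moves", "kwargs": {"xyz": [[0,0,0]], "turn": [[0,0,0.02]], "claw": [1]}}

```text
t: 7.95
ee_pos: [0.5588, -0.1704, 0.0901]
tool_rot: [3.139, -0.087, -0.006]
ft_force: [-2.4, 0.7, 1.8]
gripper_width: 0.465
```

```bash
python3 to.py .5600 -.1706 .0901
```

```text
t 7.95 pos [ 0.5588 -0.1704  0.0901] q [-0.338 -0.014  1.788 -0.002  1.371  1.288] f [-2.4  0.7  1.8] m [0.13 0.69 0.92] w 0.46545218584635056
tool x yaw -0.0555 tilt [-0.0037 -0.0012 -1.    ]
shift [ 0.0012  0.0001 -0.    ]
```

The stop is at a tool yaw of about −0.037: drag only at −0.034, then 0.92 N m at −0.0555. The quarter-turn target yaw is therefore about 1.53. Backing off.

Request:
{"fn": "apply_moves", "kwargs": {"xyz": [[0,0,-0.0001],[0,0,-0.0001],[0,0,-0.0001],[0,0,-0.0001],[0,0,-0.0001],[0,0,-0.0002],[0,0,-0.0001],[0,0,-0.0001],[0,0,-0.0001],[0,0,-0.0001]], "turn": [[0,0,-0.15],[0,0,-0.15],[0,0,-0.15],[0,0,-0.15],[0,0,-0.15],[0,0,-0.15],[0,0,-0.15],[0,0,-0.15],[0,0,-0.15],[0,0,-0.1]], "claw": [1,1,1,1,1,1,1,1,1,1]}}

```text
t: 9.2
ee_pos: [0.5603, -0.1722, 0.0913]
tool_rot: [2.371, 2.056, -0.004]
ft_force: [-0.6, 0.1, 0.8]
gripper_width: 0.466
```

```bash
python3 to.py .5600 -.1706 .0913
```

```text
t 9.2 pos [ 0.5603 -0.1722  0.0913] q [-0.34  -0.014  1.786 -0.004  1.368 -0.197] f [-0.6  0.1  0.8] m [ 0.02  0.26 -0.09] w 0.4658608018086691
tool x yaw 1.4286 tilt [ 2.0e-04 -4.4e-03 -1.0e+00]
shift [ 0.0015 -0.0005 -0.    ]
```

Request:
{"fn": "apply_moves", "kwargs": {"xyz": [[0,0,-0.0001],[0,0,0],[0,0,0]], "turn": [[0,0,-0.1],[0,0,0],[0,0,0]], "claw": [1,1,1]}}

```text
t: 9.57
ee_pos: [0.5605, -0.1722, 0.0914]
tool_rot: [2.267, 2.17, -0.004]
ft_force: [-2.4, 0.7, 1.5]
gripper_width: 0.468
```

```bash
python3 to.py .5600 -.1706 .0913
python3 - <<'E'
from h import *
for n in("wrist","top","side"):
    s=sensors.get_state(); p,d=read_camera(n); np.savez(f"{n}3.npz",p=p,d=d,**s)
    if n=="wrist": a=p[150:384,100:420]
    if n=="top": b=p[140:280,80:420]
    if n=="side": c=p[100:330,170:350]
f=lambda i,w,h:cv2.resize(i,(w,h),interpolation=cv2.INTER_CUBIC)
cv2.imwrite("pics/m3.png",np.vstack([np.hstack([f(a,400,300),f(c,400,300)]),f(b,800,300)])[:,:,::-1])
E
```

```text
t 9.575 pos [ 0.5605 -0.1722  0.0914] q [-0.34  -0.014  1.785 -0.004  1.368 -0.295] f [-2.4  0.7  1.5] m [0.01 0.54 0.12] w 0.4676351605606063
tool x yaw 1.527 tilt [ 7.0e-04 -4.4e-03 -1.0e+00]
shift [ 0.0016 -0.0006  0.0001]
```

View pics/m3.png

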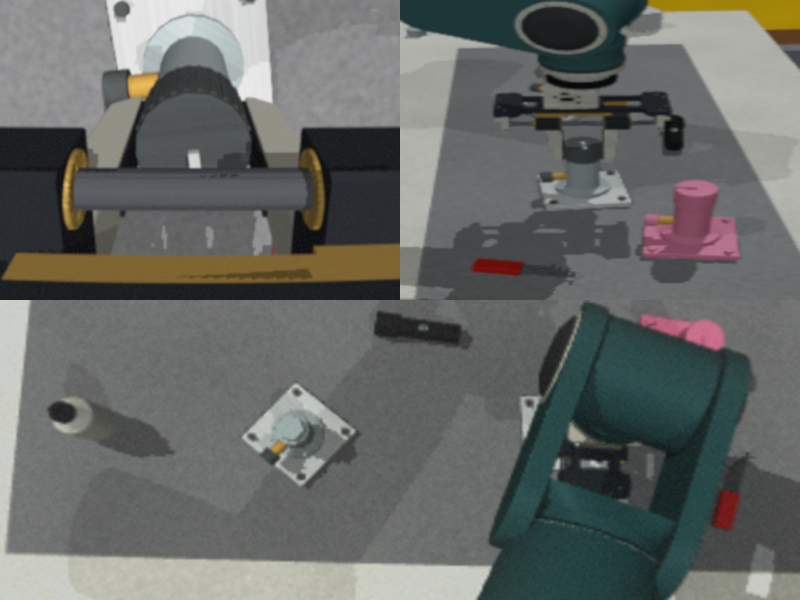

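The wrist view at (192,160) shows the rib perpendicular to the pipe, which exits left at (120,85). The bottle, torch, hex keys and plugged port look unmoved. Now a numeric rib check at the stop and here.

Run:
```python
from h import *
c=np.array([.5598,-.1706])
for f,zt in(("w1",.1262),("w2",.124),("wrist3",.1253)):
    z=np.load(f+".npz"); s={k:z[k] for k in("ee_pos","tool_rot")}; p=z["p"]
    W=onplane("wrist",np.mgrid[:512,:384].T.reshape(-1,2),zt,s).reshape(384,512,3)
    m=((np.hypot(W[...,0]-c[0],W[...,1]-c[1])<.017)&(p.min(-1)>130)).astype(np.uint8)
    n,l,st,ce=cv2.connectedComponentsWithStats(m); k=1+np.argmax(st[1:,4])
    q=(W[l==k][:,:2]-c); vx=cv2.fitLine(q.astype(np.float32),cv2.DIST_L2,0,.01,.01).ravel()
    # cap centre as seen in this view (rim of dark disc via depth)
    P=cloud("wrist",z["d"],s); t=(abs(P[...,2]-zt)<.004)&(np.hypot(*(P[...,:2]-c).transpose(2,0,1))<.024)
    print(f,st[k],"mean",q.mean(0).round(4),"rib via centre",np.degrees(np.arctan2(*q.mean(0)[::-1])).round(1),"line",np.degrees(np.arctan2(vx[1],vx[0])).round(1),"toolyaw",np.degrees(np.arctan2(*R.from_rotvec(s["tool_rot"]).as_matrix()[1::-1,0])).round(1), P[t].min(0).round(4),P[t].max(0).round(4))
for n in [(155,258),(194,110),(235,389)]:
    print(cloud("top",np.load("top3.npz")["d"])[n].round(3),cloud("top",np.load("top0.npz")["d"])[n].round(3))
```

```text
w1 [261 191   6  17  93] mean [ 0.0087 -0.003 ] rib via centre -18.9 line -20.6 toolyaw 157.2 [ 0.5383 -0.1927  0.1222] [ 0.5828 -0.1485  0.1302]
w2 [251 269  10  12 100] mean [-0.0042 -0.    ] rib via centre -180.0 line 10.0 toolyaw -3.3 [ 0.5502 -0.194   0.12  ] [ 0.5831 -0.1479  0.128 ]
wrist3 [250 267  11  14 123] mean [ 0.0008 -0.0044] rib via centre -79.2 line -83.7 toolyaw 87.5 [ 0.5374 -0.18    0.1213] [ 0.5833 -0.1479  0.1292]
[0.684 0.008 0.027] [0.686 0.008 0.02 ]
[0.55  0.389 0.116] [0.549 0.389 0.117]
[ 0.467 -0.37   0.013] [ 0.467 -0.369  0.014]
```

```bash
python3 to.py; python3 -c "
from workcell import workorder; print(workorder.finish_job())"
```

```text
t 9.725 pos [ 0.5605 -0.1722  0.0913] q [-0.34  -0.014  1.786 -0.004  1.368 -0.296] f [-2.2  0.8  1.3] m [0.01 0.58 0.05] w 0.4693859214950457
tool x yaw 1.5282 tilt [ 7.0e-04 -4.4e-03 -1.0e+00]
the job is handed in; nothing more can be done
None
```

I screwed the cap down clockwise by about 2.7 rad until it hit the hard stop, backed it off about 1.565 rad (a quarter turn is 1.571), and handed the job in at 9.7 s. The gripper is still closed on the cap at 30 N, with the opening reading 43.7 mm against a 44 mm cap.

- **Stop:** the moment rose from about 0.1 to about 1 N m. The fingers slipped roughly 0.07 rad there, so I backed off slightly and touched the stop again gently. I measured the quarter turn from that second touch. It peaked at 0.92 N m, so a further small slip (up to about 0.01 rad) is possible.
- **Rib angle:** the last camera check put the rib at −83.7° by line fit, against −85.8° expected. A second estimate through the cap centre gave −79.2°. At the stop, the line fit read 10° where about 4° was expected. The gripper's crossbar hides most of the rib, so I trusted the torque reference over these.
- **Steadiness and other objects:** just before handing in, the wrist force was about 3 N and the pose was steady. The before and after overhead measurements show the bottle, hex keys and torch where they were. One torch depth point differed by 7 mm in height, but it has not visibly moved.

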